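# Collapse the telescopic hanging stand

### The job

Collapse the telescopic hanging stand so that it can go back on the shelf. Slide the safety hood on its handle fully aside, then press the release button that it covered and, keeping it pressed, push the handle down: the thin upper tube must go fully home first, and only then the thicker lower tube, until the handle and the two black collars sit tight on one another. Keep the stand upright and in its place, and do not disturb the things around it.

Things in the scene. Friction and masses are not known exactly. Their poses are not given: they have to be found in the camera images.
- foot (a point): The hanging stand: a loose weighted steel plate (150 x 200 x 14 mm, 2.6 kg) carrying at its middle an upright mast of three nested steel tubes and a black T-shaped handle. The fixed outer tube is 32 mm thick; the top of its 40 mm wide black collar is 125 mm above the bench. This point: mast axis, top face of the plate, 14 mm above the bench; z up, y along the handle, x across it.
- lower (a joint): How far the 25 mm thick lower tube (black collar 34 mm wide, 16 mm high) is pushed into the fixed tube, m: 0 drawn out, 0.070 home (collar on collar). Starts at 0 to 0.020. No lock, but a stiff fit that holds at any height: about 10 N down on the handle moves it. Pushing the handle without pressing the button sends this tube in first, which is wrong.
- top (a joint): How far the 18 mm thick upper tube, which carries the handle, is pushed into the lower tube, m: 0 drawn out (starts there, locked by an inner bolt), 0.070 home (handle's underside on the lower tube's collar). With the button pressed 3 mm or more it is unlocked and slides with about 4 N, so a slow push moves it first; let go, it stays.
- button_top (a point): Centre of the top of the round release button (22 mm across, grey plastic) on the mast axis, 7 mm above the flat top of the handle; moves with the button. Handle: 34 mm (x) by 130 mm (y) by 22 mm high, with thin bent arms out to 139 mm either side, none over 12 mm above its top. Height above the bench: 310 mm less lower, top and button. Axes as the stand's.
- button (a joint): How far the release button is pressed, m: 0 up, 0.005 fully down. Sprung: about 5 N holds it down; it comes back up when let go.
- catch_grip (a point): Centre of the thumb ridge on the aluminium safety hood over the button. Hood: 32 mm across (x), 34 mm along the handle (y), 12 mm high. The upright ridge on its middle: 26 mm (x) by 10 mm (y) by 14 mm high; ridge top 7 mm above this point, hood's flat top 7 mm below. The hood slides along the handle to its own +y (this point's y axis, same as the stand's).
- catch (a joint): How far the safety hood is slid along the handle, m: 0 the button is covered, 0.040 fully aside (the button is then clear by 14 mm). Slides with about 1.5 N and stays where it is left. It starts at 0 to 0.004. Two thin steel guide strips on the handle show the side it slides to: they run 58 mm from the mast axis on that side, only 24 mm on the other.
- plant_pot: Bystander: small black plastic plant pot, 80 mm across, 70 mm high; origin at the centre of its underside.
- clay_pot: Bystander: terracotta pot, 90 mm across, 75 mm high; origin at the centre of its underside.
- hoop: Bystander: rattan-like wooden hoop lying flat, 130 mm across, 10 mm high; origin at its centre on the bench.
- glue_gun: Bystander: black glue gun lying on its side, about 185 mm long, 28 mm high; origin under the middle of its barrel, nozzle to +x, grip to -y.

How it is judged:
By the outcome, as a careful person would: the job done as asked, in the order asked, and still so for the second after the job is handed in, with the robot touching nothing.
It also fails if it takes over 45 s, if anything falls off the work surface, if the arm or the gripper's body presses on something with over 40 N, if the wrist force passes 120 N, or if a joint passes its speed limit or range.

### The arm

A 7-joint arm with a two-finger parallel gripper is mounted at the origin on the work surface. World frame = base frame: x ahead of the robot, y to its left, z up, the work surface at z = 0. Lengths are in m, angles in rad, forces in N, time in s.
With the tool pointing down it reaches from about 0.35 to 0.775 m from the base axis. Payload 3.1 kg.
Tool frame: the origin (TCP) lies at the very end of the fingers, on their centre line; the grasp point (between the pads) lies 19 mm behind it; z points along the fingers, y is the direction in which the jaws open and shut (so a half turn about z gives the same grasp; the last joint's range is limited). The gripper opens to 85 mm and grips with 20 to 120 N. Pads are 22 mm wide; open, the fingers measure 114 mm over their backs; the gripper's body (76 mm by 85 mm) begins 54 mm behind the grasp point. The pads swing forward as they close: fully open they stand 13 mm farther back than shut.
Start: joints at [1.081, 0.311, 0.014, 1.512, -0.004, 1.319, -0.027], TCP at [0.238, -0.496, 0.203] pointing down, gripper open.
Joint ranges: [-2.7, 2.7], [-0.3, 1.91], [-1.27, 1.3], [0.12, 2.57], [-1.44, 4.58], [0.2, 2.03], [-3.05, 3.05]. Speed limits (rad/s): [2.79, 2.79, 3.14, 3.14, 3.14, 3.14, 3.14].

### API

Orientations are given as a 3x3 rotation matrix whose columns are the frame's x, y, z axes.
In Python, from rig import telemetry, imaging, ctrl gives the robot as it stands. The module is installed in compiled form; this text tells all that it offers.
- The arm moves only by the tool arm_command, never from a script. Its argument "series" is a list that holds one entry, the list of rows, each a list of 5 numbers: the shift along the tool's x, y, z as a fraction of full scale, then the turn about the tool's z as a fraction of full scale, then the opening, from 0 (shut) to 1 (fully open). In form: [[[tx, ty, tz, yaw, claw], ...]]. A call has 1 to 20 rows; each row is the pose to reach, as a shift and turn from the pose commanded when the call began, along the tool's axes at that moment, turning the shorter way round; what a row does not reach only later rows make up. Full scale, the value 1, is 500 mm for a shift and 180 degrees for a turn. A row lasts 1/12 s, in which the tool goes at most 41.7 mm and 7.16 degrees, less where a joint would pass 70% of its speed; a pose out of reach is approached as far as the arm can. A call with a number of a shift or a turn outside -1 to 1 is refused whole. A call with a gripper value outside its range is refused whole. The fingers move at their own pace and stop on an object; "grip_force" is the grip in N (left out, the last holds). Time passes only in rows, so rows that repeat a pose let the fingers close. It gives the time, the measured TCP pose, the force and the opening at its end, in the units of the state.
- telemetry.state(): the state, without advancing time (a new reading comes with each control period).
- imaging.read_camera(name): name is "scene" or "top" or "wrist"; returns the picture (400x640x3 uint8, blue, green, red); there is no depth.
- imaging.get_calibration(name): a dict with "mtx" (3x3 intrinsics, pixels), "eye" and "attitude" of the camera in the world; the wrist camera has in their place "T_tool_cam" (4x4, takes a point from camera to tool coordinates, whose origin is the TCP and whose axes are the flange's). Camera axes: x right, y down, z forward; pixel columns grow to the right and rows downward; lengths in m; the calibration is good to about 2 mm. A picture is of the moment at which its call begins: read the wrist's pose just before it. get_calibration takes no time and is no camera call.
- ctrl.sign_off(): hands the job in, once; it reports no verdict.
The state is a dict: "clock": time; "joints": joint angles; "joint_vel": joint speeds; "effort": joint torques, N m; "tool_pos": TCP position; "eef_rot": TCP orientation; "force": force on the tool from outside, world axes, zero at the start; "wrist_torque": the same for the moment, N m; "finger_gap": finger opening in m.
Only numpy, scipy, OpenCV 4.12 (cv2) and the standard library are available. Lean on these libraries where they do the work, as an engineer would, in place of code of your own. Each camera call takes 0.05 s, during which the arm holds its last target.

## Working session

There is one attempt and no reset: what is moved stays moved. The work goes in short steps, Python scripts to look and compute and a tool call to move; the robot and the scene stay as the last step left them, time stands still between calls to the robot, and variables do not carry over. Pictures are saved under pics/ and viewed, and the job is handed in when it is done.

Besides the shell and the picture viewer there is one more tool, called after "Emit:" by a JSON object that holds its "op" and its "data". arm_command: Moves the arm, as the interface text tells. Shift numbers are shares of 500 mm and turn numbers shares of 180 degrees, none past 1 either way. Its arguments: {"type":"object","properties":{"series":{"type":"array"},"grip_force":{"type":"number"}},"required":["series"]}

```bash
mkdir -p pics; ls; python3 - <<'E'
from rig import telemetry, imaging, ctrl
import cv2, numpy as np
np.set_printoptions(precision=4,suppress=True)
s=telemetry.state()
for k,v in s.items(): print(k,np.array(v).tolist())
for n in ["scene","top","wrist"]:
    print(n,imaging.get_calibration(n))
    cv2.imwrite(f"pics/{n}0.png",imaging.read_camera(n))
E
```

```text
pics
clock 0.0
joints [1.0812740508525416, 0.31167650506816125, 0.014021587412469288, 1.5130981095818852, -0.004391474100472771, 1.3192246700513564, -0.027215760097357856]
joint_vel [0.001540478078073085, 0.0009874767840592255, 0.0007360903092447169, 0.0011812969572501922, 0.0005585274517390326, 0.0010258380360348277, 0.0008674060988542681]
effort [-0.0004550361427391181, -37.99164891242981, 0.14549342449754477, -23.059004545211792, 0.012195143499411643, 0.013780191948171705, -1.8868992128773243e-05]
tool_pos [0.2377847088188252, -0.495026550383796, 0.20143166728813694]
eef_rot [[0.9013770683455608, 0.43303360534722396, -0.0011301773076970193], [0.433035065258592, -0.9013746523917664, 0.0020900435663170265], [-0.00011365407701139763, -0.0023733237467135843, -0.9999971772045879]]
force [-0.2217967556502177, 0.29411988602138556, -0.6115044689428507]
wrist_torque [0.016391246950593144, 0.0008808651059816532, 0.016888125974051097]
finger_gap 0.08550091784686102
scene {'mtx': array([[520.0902,   0.    , 326.1414],
       [  0.    , 520.0902, 208.8464],
       [  0.    ,   0.    ,   1.    ]]), 'eye': array([ 1.2888, -0.2884,  1.3793]), 'attitude': array([[ 0.4661,  0.7488, -0.4713],
       [ 0.8846, -0.3841,  0.2646],
       [ 0.0171, -0.5402, -0.8414]])}
top {'mtx': array([[424.3589,   0.    , 321.0521],
       [  0.    , 424.3589, 194.8695],
       [  0.    ,   0.    ,   1.    ]]), 'eye': array([0.3972, 0.058 , 1.0808]), 'attitude': array([[-0.0188, -0.9694,  0.2448],
       [-0.9998,  0.0196,  0.0006],
       [-0.0054, -0.2448, -0.9696]])}
wrist {'mtx': array([[295.9344,   0.    , 321.2724],
       [  0.    , 295.9344, 204.8542],
       [  0.    ,   0.    ,   1.    ]]), 'T_tool_cam': array([[ 0.0003, -0.9652, -0.2615,  0.0673],
       [ 1.    ,  0.0003, -0.    ,  0.0005],
       [ 0.0001, -0.2615,  0.9652, -0.1712],
       [ 0.    ,  0.    ,  0.    ,  1.    ]])}
```

View pics/scene0.png

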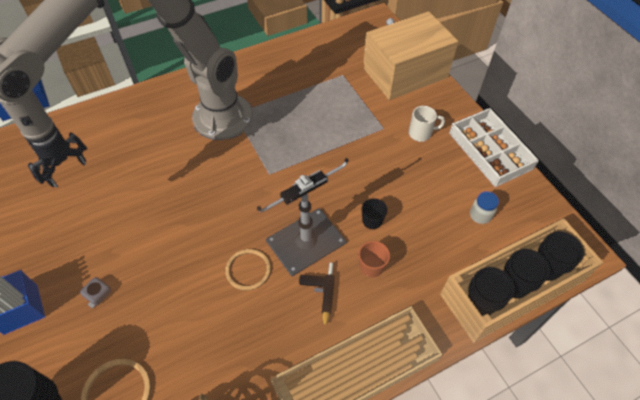

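View pics/top0.png

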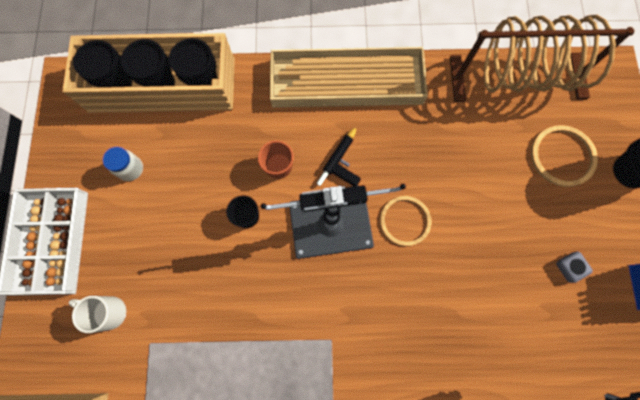

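The scene view shows the stand near (305,215), with the handle running from (262,208) to (347,160). In the top view the handle runs from (263,207) to (402,187), with the bright hood near (336,197). I'll enlarge both.

```bash
python3 - <<'E'
import cv2, numpy as np
a=cv2.imread('pics/top0.png')[170:270,250:415]
cv2.imwrite('pics/topz.png',cv2.resize(a,None,fx=4.8,fy=4.8,interpolation=cv2.INTER_CUBIC))
a=cv2.imread('pics/scene0.png')[150:280,250:360]
cv2.imwrite('pics/scenez.png',cv2.resize(a,None,fx=4.5,fy=4.5,interpolation=cv2.INTER_CUBIC))
E
```

```text
(no output)
```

View pics/topz.png

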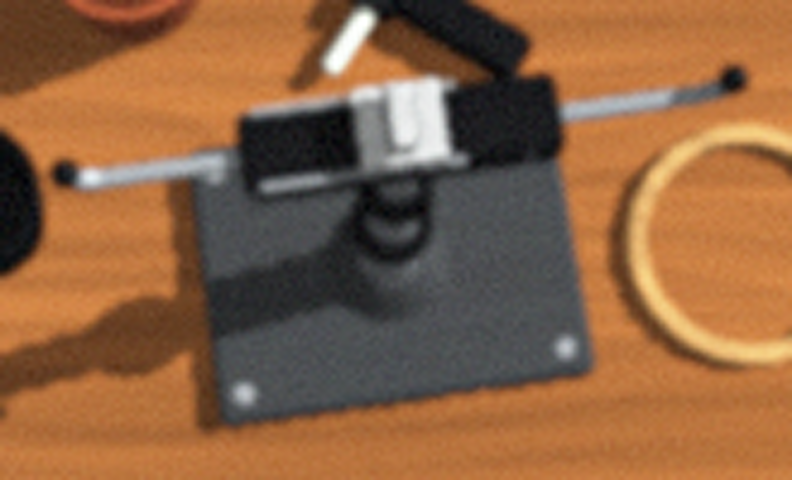

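View pics/scenez.png

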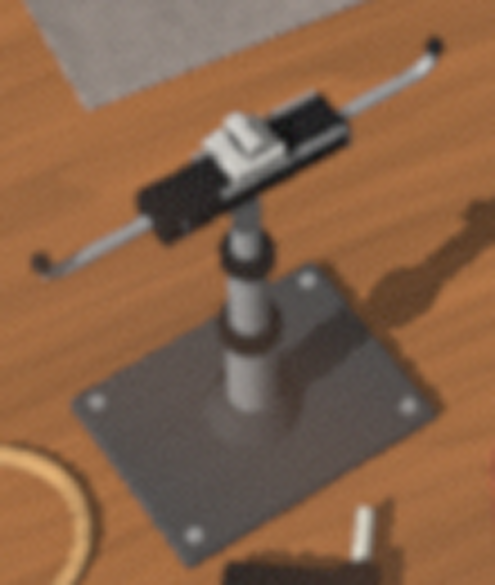

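```bash
cat > h.py <<'E'
import numpy as np
from rig import imaging, telemetry
from scipy.spatial.transform import Rotation as R
np.set_printoptions(precision=4,suppress=True)
def cam(n,st=None):
    c=imaging.get_calibration(n); K=np.array(c['mtx'])
    if n=='wrist':
        T=np.array(c['T_tool_cam']); Rt=np.array(st['eef_rot'])
        return K,Rt@T[:3,3]+np.array(st['tool_pos']),Rt@T[:3,:3]
    return K,np.array(c['eye']),np.array(c['attitude'])
def ray(C,p):
    K,e,A=C; d=A@np.linalg.solve(K,[p[0],p[1],1]); return e,d/np.linalg.norm(d)
def onz(C,p,z):
    e,d=ray(C,p); return e+d*(z-e[2])/d[2]
def tri(C1,p1,C2,p2):
    e1,d1=ray(C1,p1);e2,d2=ray(C2,p2)
    t=np.linalg.lstsq(np.c_[d1,-d2],e2-e1,rcond=None)[0]
    a=e1+t[0]*d1;b=e2+t[1]*d2
    return (a+b)/2,np.linalg.norm(a-b)
def proj(C,X):
    K,e,A=C; v=K@(A.T@(np.array(X)-e)); return v[:2]/v[2]
E
python3 - <<'E'
from h import *
T=cam('top');S=cam('scene')
zt=lambda u,v:(250+(u+.5)/4.8-.5,170+(v+.5)/4.8-.5)
zs=lambda u,v:(250+(u+.5)/4.5-.5,150+(v+.5)/4.5-.5)
a,ea=tri(T,zt(66,173),S,zs(433,46)); b,eb=tri(T,zt(733,78),S,zs(42,262))
print(a,ea,b,eb,np.linalg.norm(a-b),(a+b)/2, np.degrees(np.arctan2(*(a-b)[1::-1])))
# plate studs (z=.014): 
P=[zt(244,393),zt(566,347)]
Q=[zs(96,401),zs(307,280),zs(408,405),zs(195,535)]
for p in P: print('top stud',onz(T,p,.016))
q=np.array([onz(S,p,.016) for p in Q]); print(q,q.mean(0))
# plate corners bottom
print(onz(T,zt(225,425),.007),onz(T,zt(592,370),.007))
for z in (.297,.303): 
  for p in [(243,118),(255,194),(552,78),(558,158)]: print(z,onz(T,zt(*p),z))
E
```

```text
[0.5747 0.1671 0.3033] 0.00040087420749774366 [ 0.6081 -0.0958  0.3034] 0.00045255249112430496 0.26500500568196256 [0.5914 0.0356 0.3034] 97.23324297967409
top stud [0.5209 0.113  0.016 ]
top stud [ 0.5417 -0.0559  0.016 ]
[[ 0.5438 -0.0567  0.016 ]
 [ 0.5231  0.1121  0.016 ]
 [ 0.6417  0.1268  0.016 ]
 [ 0.663  -0.0412  0.016 ]] [0.5929 0.0353 0.016 ]
[0.5054 0.1236 0.007 ] [ 0.5305 -0.07    0.007 ]
0.297 [0.5972 0.0982 0.297 ]
0.297 [0.5663 0.0937 0.297 ]
0.297 [ 0.6112 -0.0252  0.297 ]
0.297 [ 0.5784 -0.0261  0.297 ]
0.303 [0.5957 0.0979 0.303 ]
0.303 [0.565  0.0934 0.303 ]
0.303 [ 0.6096 -0.0245  0.303 ]
0.303 [ 0.577  -0.0255  0.303 ]
```

```bash
cat >> h.py <<'E'
AX=np.array([.592,.0355]); YAW=np.radians(97.2)
def plan(target,yawx=None):
    s=telemetry.state(); Rt=np.array(s['eef_rot']); d=Rt.T@(np.array(target)-s['tool_pos'])
    y=np.arctan2(Rt[1,0],Rt[0,0])
    print('units',d/.5, 'yaw units', 0 if yawx is None else -np.degrees((yawx-y+np.pi)%(2*np.pi)-np.pi)/180)
E
python3 - <<'E'
from h import *
plan([.592,.0355,.43],YAW)
plan([.2378,-.495,.43])
E
```

```text
units [ 1.098  -0.6508 -0.4556] yaw units -0.3974174394365576
units [-0.0001 -0.0013 -0.4567] yaw units 0
```

Emit:
{"op": "arm_command", "data": {"series": [[[0, 0, -0.08, 0, 0], [0, 0, -0.16, 0, 0], [0, 0, -0.24, 0, 0], [0, 0, -0.32, 0, 0], [0, 0, -0.4, 0, 0], [0.06, -0.04, -0.455, -0.03, 0], [0.12, -0.08, -0.455, -0.06, 0], [0.18, -0.11, -0.455, -0.09, 0], [0.24, -0.14, -0.455, -0.12, 0], [0.3, -0.18, -0.455, -0.15, 0], [0.36, -0.21, -0.455, -0.18, 0], [0.42, -0.25, -0.455, -0.21, 0], [0.48, -0.29, -0.455, -0.24, 0], [0.54, -0.32, -0.455, -0.27, 0], [0.6, -0.36, -0.455, -0.3, 0], [0.66, -0.39, -0.455, -0.33, 0], [0.72, -0.43, -0.455, -0.36, 0], [0.78, -0.46, -0.455, -0.38, 0], [0.84, -0.5, -0.455, -0.397, 0], [0.9, -0.53, -0.455, -0.397, 0]]]}}

```text
clock: 1.82
tool_pos: [0.5293, -0.0599, 0.43]
eef_rot: [[-0.127, 0.992, -0.0], [0.992, 0.127, 0.0], [0.0, -0.0, -1.0]]
force: [0.1, 0.3, 0.9]
finger_gap: -0.0003
```

```bash
python3 - <<'E'
from h import *
plan([.592,.0355,.43],YAW)
s=telemetry.state(); print(s['tool_pos'],s['finger_gap'],s['force'],s['joints'])
E
```

```text
units [0.1734 0.1485 0.    ] yaw units 0.000403936284723911
[ 0.5293 -0.0599  0.43  ] -0.00034433042429400537 [0.0665 0.3064 0.9325] [ 0.3743  0.3135 -0.4603  0.9837  0.1435  1.8726  0.1034]
```

Emit:
{"op": "arm_command", "data": {"series": [[[0.05, 0.06, 0, 0, 0], [0.1, 0.12, 0, 0, 0], [0.12, 0.148, 0, 0, 0], [0.12, 0.148, 0, 0, 0]]]}}

```text
clock: 2.15
tool_pos: [0.5968, 0.0117, 0.4266]
eef_rot: [[-0.132, 0.991, -0.004], [0.991, 0.132, 0.003], [0.004, -0.004, -1.0]]
force: [-0.1, 0.0, -0.4]
finger_gap: -0.0001
```

```bash
python3 - <<'E'
from h import *
import cv2,json
s=telemetry.state(); print(s['tool_pos'],s['force'])
im=imaging.read_camera('wrist'); cv2.imwrite('pics/wrist1.png',im)
json.dump({k:np.array(v).tolist() for k,v in s.items()},open('s1.json','w'))
cv2.imwrite('pics/wrist1z.png',cv2.resize(im,(800,500),interpolation=cv2.INTER_CUBIC))
E
```

```text
[0.5968 0.0117 0.4266] [-0.0915  0.0226 -0.4136]
```

View pics/wrist1z.png

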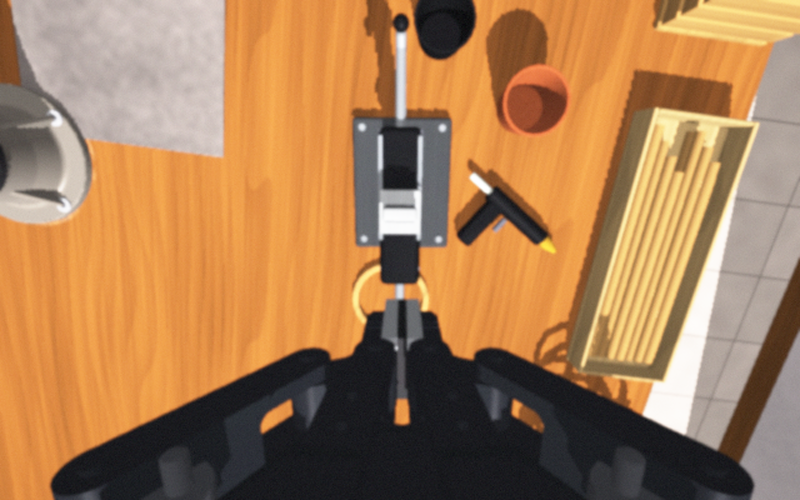

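```bash
python3 - <<'E'
import cv2
a=cv2.imread('pics/wrist1.png')[90:240,270:370]
cv2.imwrite('pics/w1c.png',cv2.resize(a,None,fx=4,fy=4,interpolation=cv2.INTER_CUBIC))
E
```

```text
(no output)
```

View pics/w1c.png

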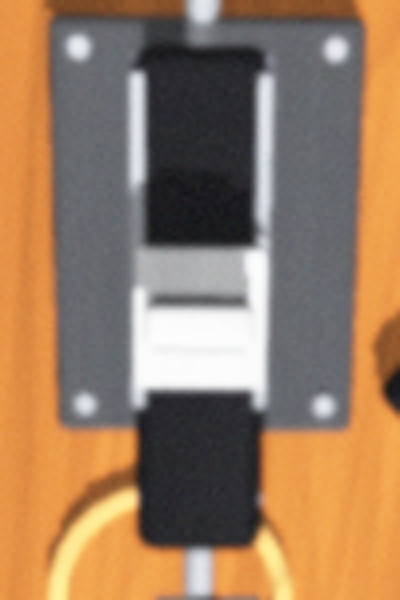

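```bash
python3 - <<'E'
from h import *
import json
from scipy.optimize import least_squares
s=json.load(open('s1.json')); W=cam('wrist',s);T=cam('top');S=cam('scene')
z4=lambda u,v:np.array((270+(u+.5)/4-.5,90+(v+.5)/4-.5))
zt=lambda u,v:np.array((250+(u+.5)/4.8-.5,170+(v+.5)/4.8-.5))
zs=lambda u,v:np.array((250+(u+.5)/4.5-.5,150+(v+.5)/4.5-.5))
# obs: local (x,y,zrel handle top, catch?) , which pixel coord(s)
# world: stand x axis at yaw-90
def P(p,x,y,z,c=0):
    yaw=p[3]; ey=np.array([np.cos(yaw),np.sin(yaw)]); ex=np.array([np.sin(yaw),-np.cos(yaw)])
    return np.r_[p[:2]+ex*x+ey*(y+c*p[4]),p[2]+z]
obs=[ # cam, local, catchflag, pix
 (W,(0,65,0),0,z4(200,48),(0,1)),(W,(0,-65,-4),0,z4(200,546),(0,1)),
 (W,(-17,-45,0),0,z4(138,450),(1,0)),(W,(17,-45,0),0,z4(264,450),(1,0)),
 (W,(0,58,0),0,z4(200,70),(0,1)),
 (W,(-16,17,12),1,z4(134,247),(0,1)),(W,(0,-17,12),1,z4(200,393),(0,1)),
 (W,(0,5,26),1,z4(200,308),(0,1)),(W,(0,-5,26),1,z4(200,348),(0,1)),
 (W,(-13,0,26),1,z4(148,328),(1,0)),(W,(13,0,26),1,z4(248,328),(1,0)),
]
def res(p):
    r=[]
    for C,l,c,px,m in obs:
        q=proj(C,P(p,*(np.array(l)/1000),c))-px; r+=list(q[np.array(m)==1])
    return r+[(p[3]-YAW)*20]
f=least_squares(res,[.592,.0355,.30,YAW,.002]);print(f.x,np.degrees(f.x[3]),f.fun)
# with z free; tests of stud in wrist
st=[z4(79,46),z4(336,48),z4(323,406),z4(84,405)]
q=np.array([onz(W,p,.016) for p in st]);print(q,q.mean(0))
# scene/top ridge/corner reproj
p=f.x
for n,C,l,c in [('T hoodcorner',T,(-16,-17,12),1),('T R-end up',T,(17,-65,0),0),('T L-end low',T,(-17,65,0),0)]:
    u=proj(C,P(p,*(np.array(l)/1000),c)); print(n,(u-[250,170])*4.8)
for n,l,c in [('S end near corner',(17,-65,0),0),('S far end right',(17,65,0),0),('S far left',(-17,65,0),0)]:
    u=proj(S,P(p,*(np.array(l)/1000),c)); print(n,(u-[250,150])*4.5)
E
```

```text
[ 0.5926  0.0354  0.2939  1.7036 -0.0006] 97.60961414462028 [-0.9713 -0.1255 -0.3844 -0.061   1.0889  0.9504 -1.3244 -0.1019  0.4291
 -1.0618  1.4552  0.143 ]
[[ 0.5231  0.1128  0.016 ]
 [ 0.6418  0.1277  0.016 ]
 [ 0.6626 -0.0414  0.016 ]
 [ 0.5434 -0.0568  0.016 ]] [0.5927 0.0356 0.016 ]
T hoodcorner [450.861  151.3236]
T R-end up [552.4678  61.5333]
T L-end low [243.4152 191.7509]
S end near corner [163.0793 235.2434]
S far end right [353.6875 127.2814]
S far left [319.5706  88.189 ]
```

```bash
sed -i 's/^AX=.*/AX=np.array([.5927,.0355]); YAW=np.radians(97.0)/' h.py; cat >> h.py <<'E'
def loc(x,y,z):
    ey=np.array([np.cos(YAW),np.sin(YAW)]); ex=np.array([np.sin(YAW),-np.cos(YAW)])
    return np.r_[AX+ex*x+ey*y,z]
def where():
    s=telemetry.state(); d=np.array(s['tool_pos'])[:2]-AX
    ey=np.array([np.cos(YAW),np.sin(YAW)]); ex=np.array([np.sin(YAW),-np.cos(YAW)])
    f=np.array(s['force']); print('t',s['clock'],'loc',d@ex,d@ey,s['tool_pos'][2],'F loc',f[:2]@ex,f[:2]@ey,f[2])
E
python3 - <<'E'
from h import *
where(); plan(loc(0,-.038,.34),YAW); plan(loc(0,-.038,.311),YAW)
E
```

```text
t 2.2 loc -0.00021575509156488242 -0.026664608057631135 0.4276764766951781 F loc 0.33527470148238947 -1.5405046856554137 -0.9335578553116254
units [-0.023   0.0009  0.1753] yaw units 0.002060229984059123
units [-0.023   0.0011  0.2333] yaw units 0.002060229984059123
```

Emit:
{"op": "arm_command", "data": {"series": [[[-0.022, 0, 0.04, 0.002, 0], [-0.022, 0, 0.1, 0.002, 0], [-0.022, 0, 0.15, 0.002, 0], [-0.022, 0, 0.19, 0.002, 0], [-0.022, 0, 0.21, 0.002, 0], [-0.022, 0, 0.225, 0.002, 0], [-0.022, 0, 0.235, 0.002, 0], [-0.022, 0, 0.235, 0.002, 0], [-0.022, 0, 0.235, 0.002, 0]]]}}

```text
clock: 2.95
tool_pos: [0.5965, -0.0048, 0.3134]
eef_rot: [[-0.117, 0.993, 0.001], [0.993, 0.117, -0.0], [-0.0, 0.001, -1.0]]
force: [-0.0, 0.3, 0.2]
finger_gap: 0.0001
```

```bash
python3 - <<'E'
from h import *
import cv2,json
where()
s=telemetry.state()
im=imaging.read_camera('wrist'); cv2.imwrite('pics/wrist2.png',im)
json.dump({k:np.array(v).tolist() for k,v in s.items()},open('s2.json','w'))
cv2.imwrite('pics/wrist2z.png',cv2.resize(im[60:300,190:450],None,fx=2.5,fy=2.5,interpolation=cv2.INTER_CUBIC))
E
```

```text
t 2.95 loc -0.0010918854617847974 -0.040418583527589806 0.3133676986581603 F loc -0.010146442982633166 0.2919795788205586 0.22780910510467384
```

View pics/wrist2z.png

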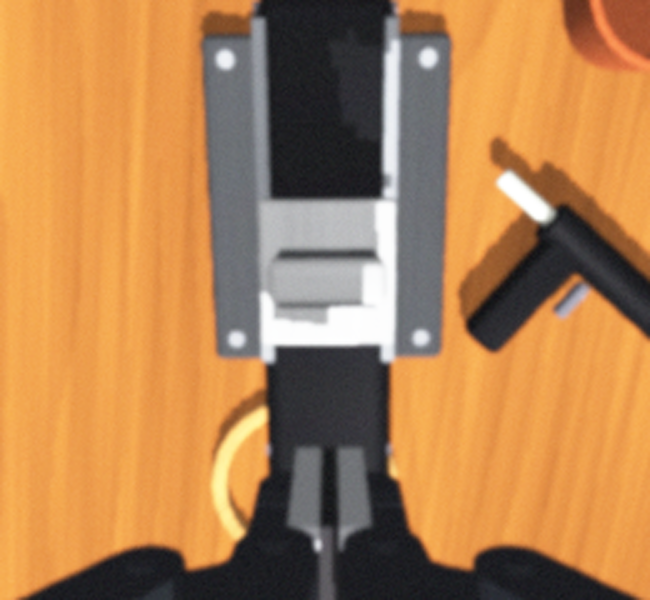

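```bash
python3 - <<'E'
from h import *
import json
from scipy.optimize import least_squares
s=json.load(open('s2.json')); W=cam('wrist',s)
z=lambda u,v:np.array((190+(u+.5)/2.5-.5,60+(v+.5)/2.5-.5))
obs=[((-17,-30,0),0,z(268,400),0),((17,-30,0),0,z(389,400),0),
((0,17,12),1,z(330,199),1),((0,-17,12),1,z(330,347),1),
((0,5,26),1,z(330,257),1),((0,-5,26),1,z(330,304),1),((-13,0,26),1,z(270,280),0),((13,0,26),1,z(383,280),0),
((-17,-24,2),0,z(330,362),1),((-16,17,12),1,z(262,200),0),((16,17,12),1,z(392,200),0)]
def res(p,out=False):
    r=[]
    for l,c,px,m in obs:
        l=np.array(l)/1e3; ey=np.array([np.cos(YAW),np.sin(YAW)]); ex=np.array([np.sin(YAW),-np.cos(YAW)])
        X=np.r_[AX+ex*(l[0]+p[0])+ey*(l[1]+p[1]*0+c*p[3]),p[2]+l[2]]
        r.append((proj(W,X)-px)[m])
    return r
f=least_squares(res,[0,0,.295,0]);print(f.x,np.array(f.fun))
E
```

```text
[ 0.     -0.885   0.2951 -0.0001] [-1.5344  1.0231  0.733  -2.0899  1.0643  0.1394 -0.5133  1.0558 -1.2294
 -1.3431  1.2151]
```

Emit:
{"op": "arm_command", "data": {"series": [[[0.015, 0, 0, 0, 0], [0.03, 0, 0, 0, 0], [0.04, 0, 0, 0, 0], [0.045, 0, 0, 0, 0], [0.05, 0, 0, 0, 0], [0.055, 0, 0, 0, 0], [0.06, 0, 0, 0, 0], [0.066, 0, 0, 0, 0], [0.072, 0, 0, 0, 0], [0.078, 0, 0, 0, 0], [0.084, 0, 0, 0, 0], [0.09, 0, 0, 0, 0], [0.096, 0, 0, 0, 0], [0.102, 0, 0, 0, 0], [0.104, 0, 0, 0, 0]]]}}

```text
clock: 4.25
tool_pos: [0.5901, 0.0482, 0.3126]
eef_rot: [[-0.119, 0.993, 0.0], [0.993, 0.119, 0.0], [0.0, 0.0, -1.0]]
force: [-0.6, -0.6, 0.6]
finger_gap: 0.0
```

```bash
python3 - <<'E'
from h import *
where()
E
```

```text
t 4.25 loc -0.0009925431597301903 0.01296505325608383 0.3125585543759899 F loc -0.6578021707701308 -0.5355296573726054 0.6233432496466811
```

Emit:
{"op": "arm_command", "data": {"series": [[[0.003, 0, 0, 0, 0], [0.006, 0, 0, 0, 0], [0.009, 0, 0, 0, 0], [0.012, 0, 0, 0, 0], [0.015, 0, 0, 0, 0], [0.017, 0, 0, 0, 0], [0.018, 0, 0, 0, 0], [0.018, 0, 0, 0, 0]]]}}

```text
clock: 4.92
tool_pos: [0.5892, 0.0565, 0.3125]
eef_rot: [[-0.118, 0.993, -0.0], [0.993, 0.118, 0.0], [0.0, -0.0, -1.0]]
force: [0.3, -0.0, 0.5]
finger_gap: 0.0001
```

```bash
python3 - <<'E'
from h import *
where()
import cv2
im=imaging.read_camera('wrist'); cv2.imwrite('pics/wrist3.png',im)
cv2.imwrite('pics/wrist3z.png',cv2.resize(im[60:300,190:450],None,fx=2.5,fy=2.5,interpolation=cv2.INTER_CUBIC))
E
```

```text
t 4.9167 loc -0.0009490767302130751 0.02130791777236704 0.31247110325323196 F loc 0.25479015973531494 -0.07396401266675116 0.46548602590577415
```

View pics/wrist3z.png

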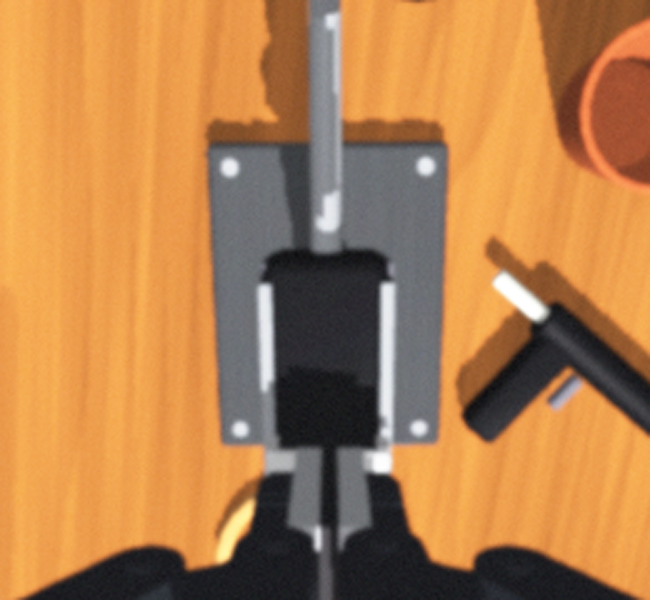

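```bash
python3 - <<'E'
from h import *
import cv2
s=telemetry.state(); W=cam('wrist',s)
for zh in (.284,.295):
  for n,l in [('end',(0,65,0)),('strip58',(0,58,0)),('hoodfar c0',(0,17,12)),('hoodfar c.04',(0,57,12)),('ridgefar c0',(0,5,26)),('tip',None)]:
    X=loc(l[0]/1e3,l[1]/1e3,zh+l[2]/1e3) if l else s['tool_pos']
    u=proj(W,X); print(zh,n,(u-[190,60])*2.5)
for n in ['scene','top']:
    im=imaging.read_camera(n)
    a=im[150:280,240:370] if n=='scene' else im[160:270,250:415]
    cv2.imwrite(f'pics/{n}4z.png',cv2.resize(a,None,fx=4.5,fy=4.5,interpolation=cv2.INTER_CUBIC))
E
```

```text
0.284 end [326.0561 247.3291]
0.284 strip58 [326.1742 273.3148]
0.284 hoodfar c0 [326.7543 431.2563]
0.284 hoodfar c.04 [326.0774 284.0562]
0.284 ridgefar c0 [326.8652 494.653 ]
0.284 tip [322.8601 439.0683]
0.295 end [325.9438 252.1718]
0.295 strip58 [326.0697 279.5642]
0.295 hoodfar c0 [326.6818 446.4074]
0.295 hoodfar c.04 [325.9605 291.3407]
0.295 ridgefar c0 [326.7951 514.4526]
0.295 tip [322.8601 439.0683]
```

View pics/scene4z.png

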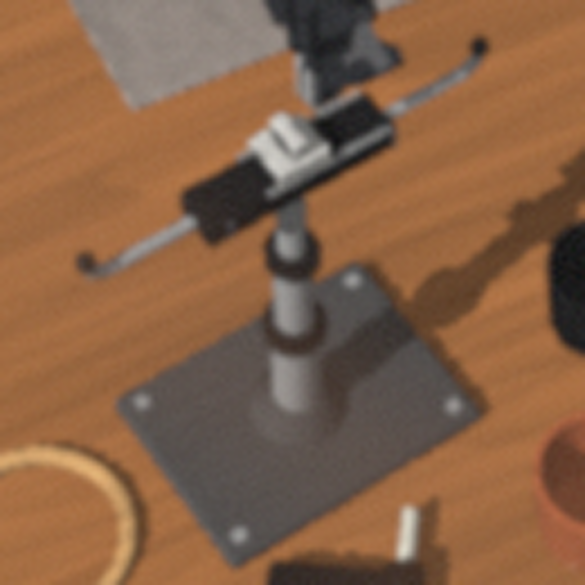

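View pics/top4z.png

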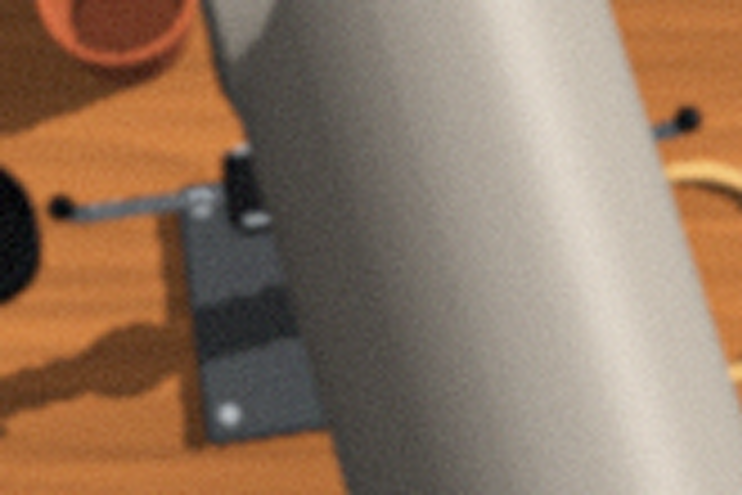

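```bash
python3 - <<'E'
from h import *
S=cam('scene');T=cam('top')
s=telemetry.state()
f=lambda X:(proj(S,X)-[240,150])*4.5
print('tcp',f(s['tool_pos']))
tp=np.array(s['tool_pos'])
for dx in (-.0145,.0145):
  for dy in (-.011,.011): print(f(loc(dx-.001,.0213+dy,tp[2])))
for zh in (.284,.295):
  print(zh,'handle',[f(loc(x,y,zh)).round() for x,y in [(.017,-.065),(-.017,-.065),(.017,.065),(-.017,.065)]])
  print('ridge',[f(loc(x,y,zh+.026)).round() for x,y in [(.013,-.005),(-.013,-.005),(.013,.005),(-.013,.005)]])
  print('hood',[f(loc(x,y,zh+.012)).round() for x,y in [(.016,-.017),(-.016,-.017),(.016,.017),(-.016,.017)]])
E
```

```text
tcp [317.6443 122.9445]
[287.5903 114.1899]
[319.9486  96.6751]
[316.2057 148.8492]
[348.7215 130.9808]
0.284 handle [array([208., 244.]), array([176., 203.]), array([399., 138.]), array([365.,  99.])]
ridge [array([293., 163.]), array([267., 132.]), array([308., 155.]), array([282., 124.])]
hood [array([279., 191.]), array([247., 153.]), array([329., 163.]), array([297., 125.])]
0.295 handle [array([207., 233.]), array([175., 192.]), array([399., 127.]), array([366.,  88.])]
ridge [array([293., 152.]), array([267., 120.]), array([308., 144.]), array([282., 112.])]
hood [array([278., 180.]), array([247., 141.]), array([329., 152.]), array([297., 114.])]
```

```bash
python3 - <<'E'
from h import *
import cv2
im=imaging.read_camera('scene'); a=im[130:205,270:360]
a=cv2.resize(a,None,fx=8,fy=8,interpolation=cv2.INTER_CUBIC)
a=cv2.convertScaleAbs(a,alpha=1.8,beta=10)
cv2.imwrite('pics/scene5z.png',a)
E
```

```text
(no output)
```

View pics/scene5z.png

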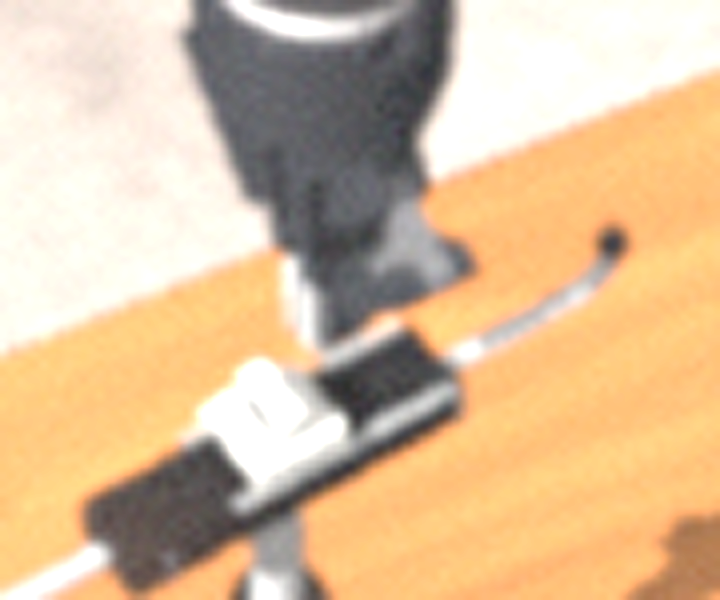

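```bash
python3 - <<'E'
from h import *
s=telemetry.state(); W=cam('wrist',s); S=cam('scene')
Rt=np.array(s['eef_rot']);tp=np.array(s['tool_pos'])
for z in (-.03,-.02,-.013,-.01,0):
  for x in (.011,0):
    u=proj(W,tp+Rt@[x,0.007,z]); v=proj(S,tp+Rt@[-x,.007,z]);v2=proj(S,tp+Rt@[x,.007,z]); print(z,x,(u-[190,60])*2.5,(v-[270,130])*8,(v2-[270,130])*8)
print(s['tool_pos'],s['finger_gap'],s['joints'])
E
```

```text
-0.03 0.011 [356.1265 441.7259] [306.837 352.489] [365.8877 320.7862]
-0.03 0 [355.5873 491.3698] [336.4424 336.5946] [336.4424 336.5946]
-0.02 0.011 [354.4395 424.8717] [307.2088 371.653 ] [365.8759 340.0521]
-0.02 0 [353.9619 471.8777] [336.6214 355.81  ] [336.6214 355.81  ]
-0.013 0.011 [353.3745 414.2319] [307.4662 384.9204] [365.8678 353.3907]
-0.013 0 [352.9339 459.55  ] [336.7454 369.1133] [336.7454 369.1133]
-0.01 0.011 [352.944  409.9308] [307.5758 390.5697] [365.8644 359.0706]
-0.01 0 [352.518  454.5616] [336.7982 374.778 ] [336.7982 374.778 ]
0 0.011 [351.6092 396.595 ] [307.9381 409.2438] [365.8529 377.8465]
0 0 [351.2267 439.0764] [336.9726 393.5034] [336.9726 393.5034]
[0.5892 0.0562 0.3125] -0.00023888655194207337 [ 0.1853  0.4171 -0.4957  1.1401  0.1944  1.6287 -0.1447]
```

```bash
python3 - <<'E'
import cv2
a=cv2.imread('pics/wrist0.png')[150:400,60:580]
cv2.imwrite('pics/w0c.png',cv2.resize(a,None,fx=1.5,fy=1.5))
a=cv2.imread('pics/wrist3.png')[200:400,220:420]
cv2.imwrite('pics/w3c.png',cv2.convertScaleAbs(cv2.resize(a,None,fx=3,fy=3),alpha=2.2,beta=20))
E
```

```text
(no output)
```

View pics/w0c.png

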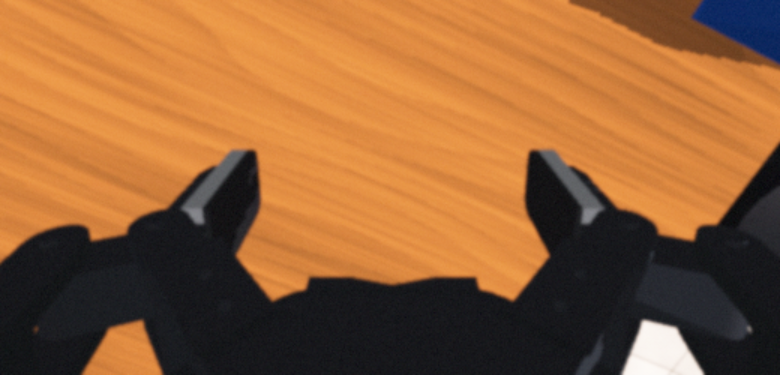

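View pics/w3c.png

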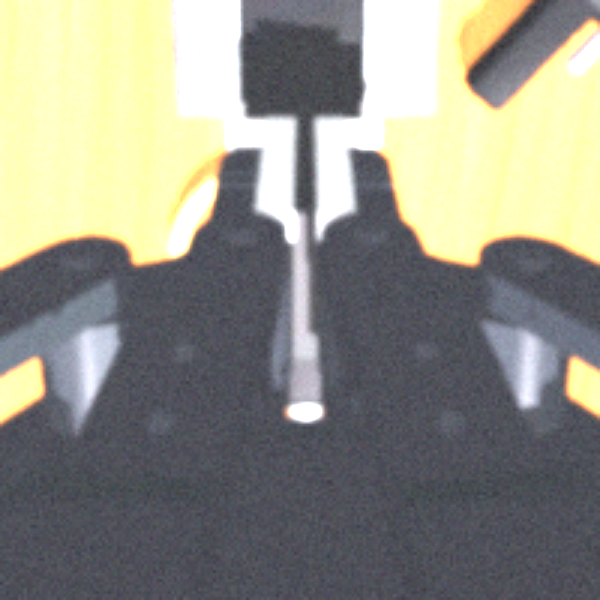

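The fingers passed over the ridge without touching it. Both the wrist and scene views put the real fingertip about 27 mm short of the reported TCP, so I'll go back and repeat the push lower.

Emit:
{"op": "arm_command", "data": {"series": [[[-0.04, 0.002, 0, 0, 0], [-0.09, 0.002, 0, 0, 0], [-0.122, 0.002, 0, 0, 0], [-0.124, 0.002, 0.005, 0, 0], [-0.124, 0.002, 0.025, 0, 0], [-0.124, 0.002, 0.045, 0, 0], [-0.124, 0.002, 0.055, 0, 0], [-0.124, 0.002, 0.06, 0, 0], [-0.124, 0.002, 0.06, 0, 0]]]}}

```text
clock: 5.87
tool_pos: [0.5967, -0.0039, 0.2813]
eef_rot: [[-0.12, 0.993, -0.002], [0.993, 0.12, 0.0], [0.001, -0.002, -1.0]]
force: [0.0, -0.3, -0.4]
finger_gap: 0.0005
```

```bash
python3 - <<'E'
from h import *
import cv2
where()
im=imaging.read_camera('wrist'); cv2.imwrite('pics/wrist6.png',im)
a=cv2.resize(im[60:300,190:450],None,fx=2.5,fy=2.5,interpolation=cv2.INTER_CUBIC)
im=imaging.read_camera('scene')
b=cv2.convertScaleAbs(cv2.resize(im[130:205,270:360],None,fx=7,fy=7,interpolation=cv2.INTER_CUBIC),alpha=1.6,beta=5)
cv2.imwrite('pics/wrist6z.png',a); cv2.imwrite('pics/scene6z.png',b)
E
```

```text
t 5.8667 loc -0.0008358513661946441 -0.039618822568722595 0.2812663813360787 F loc -0.006892555595284146 -0.25978972892124375 -0.4036920801759715
```

View pics/wrist6z.png

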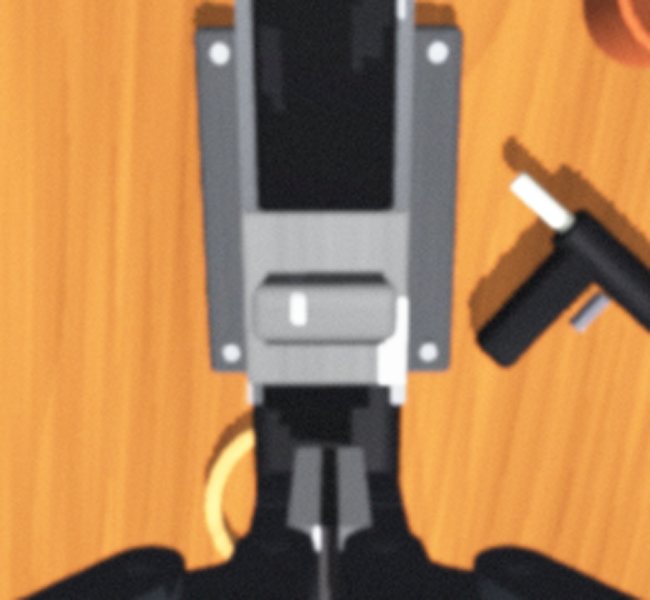

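View pics/scene6z.png

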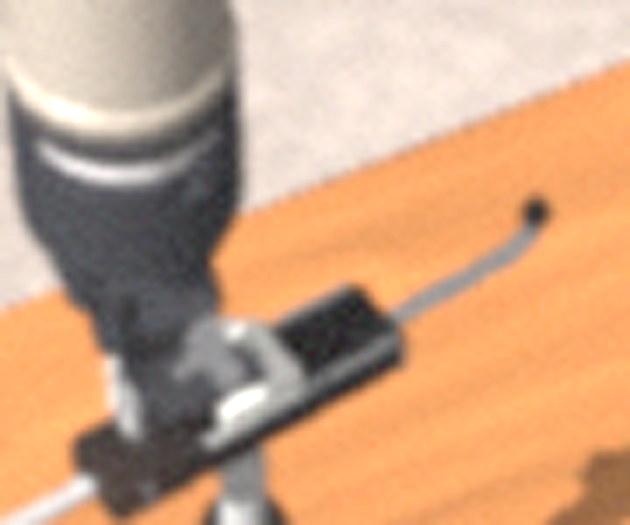

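Emit:
{"op": "arm_command", "data": {"series": [[[0, 0.001, -0.012, 0, 0], [0.012, 0.001, -0.012, 0, 0], [0.025, 0.001, -0.012, 0, 0], [0.035, 0.001, -0.012, 0, 0], [0.041, 0.001, -0.012, 0, 0], [0.046, 0.001, -0.012, 0, 0], [0.05, 0.001, -0.012, 0, 0], [0.054, 0.001, -0.012, 0, 0], [0.058, 0.001, -0.012, 0, 0], [0.062, 0.001, -0.012, 0, 0], [0.062, 0.001, -0.012, 0, 0]]]}}

```text
clock: 6.88
tool_pos: [0.5943, 0.0257, 0.2884]
eef_rot: [[-0.118, 0.993, -0.0], [0.993, 0.118, -0.0], [-0.0, -0.0, -1.0]]
force: [-0.1, -1.5, 0.2]
finger_gap: 0.0003
```

```bash
python3 - <<'E'
from h import *
import cv2
where()
im=imaging.read_camera('wrist'); cv2.imwrite('pics/wrist7.png',im)
a=cv2.resize(im[60:300,190:450],None,fx=2.5,fy=2.5,interpolation=cv2.INTER_CUBIC)
cv2.imwrite('pics/wrist7z.png',a)
E
```

```text
t 6.8833 loc 0.0003541951198368003 -0.009906430108827378 0.2884398795316275 F loc -0.2396928058430759 -1.4472376408816903 0.21235948103653904
```

View pics/wrist7z.png

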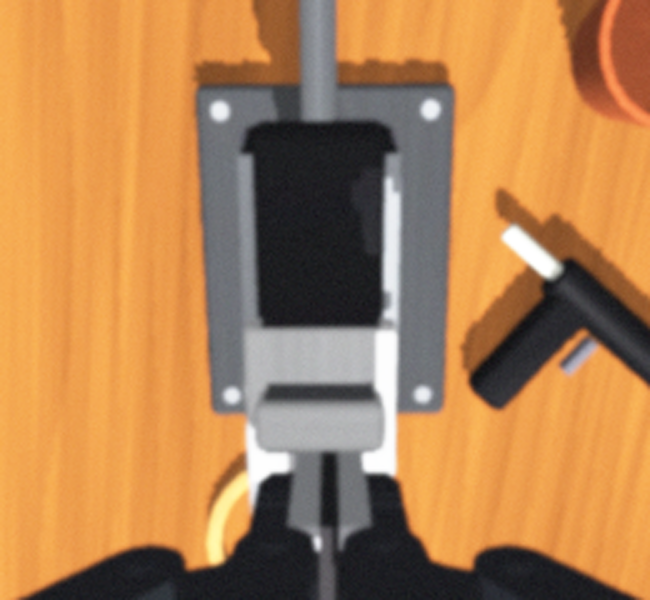

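Emit:
{"op": "arm_command", "data": {"series": [[[0.005, 0, 0, 0, 0], [0.01, 0, 0, 0, 0], [0.015, 0, 0, 0, 0], [0.02, 0, 0, 0, 0], [0.025, 0, 0, 0, 0], [0.03, 0, 0, 0, 0], [0.035, 0, 0, 0, 0], [0.04, 0, 0, 0, 0], [0.045, 0, 0, 0, 0], [0.05, 0, 0, 0, 0], [0.053, 0, 0, 0, 0], [0.056, 0, 0, 0, 0], [0.056, 0, 0, 0, 0]]]}}

```text
clock: 8.02
tool_pos: [0.5909, 0.0541, 0.2884]
eef_rot: [[-0.118, 0.993, -0.0], [0.993, 0.118, 0.0], [0.0, -0.0, -1.0]]
force: [-0.5, -0.2, -0.0]
finger_gap: -0.0002
```

```bash
python3 - <<'E'
from h import *
import cv2
where()
im=imaging.read_camera('wrist'); cv2.imwrite('pics/wrist8.png',im)
a=cv2.resize(im[60:300,190:450],None,fx=2.5,fy=2.5,interpolation=cv2.INTER_CUBIC)
cv2.imwrite('pics/wrist8z.png',a)
E
```

```text
t 8.0167 loc 0.0004890325355643066 0.0187002351938996 0.28841491006466863 F loc -0.48065657695641545 -0.11588153681017184 -0.023461571079220672
```

View pics/wrist8z.png

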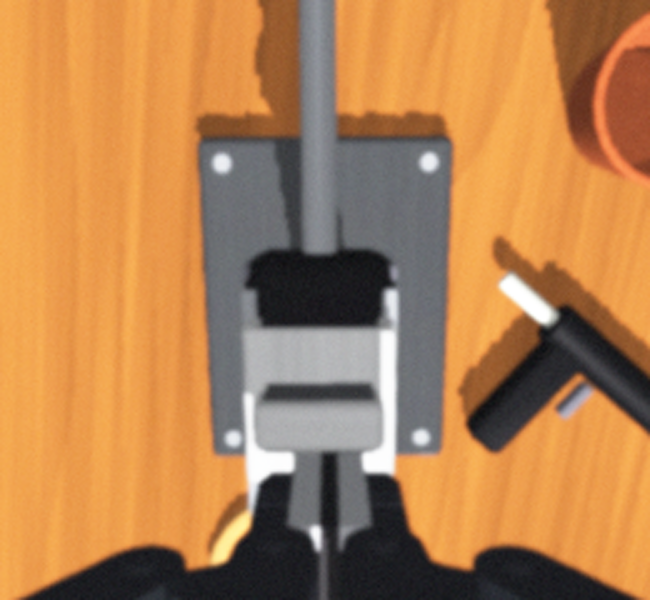

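Emit:
{"op": "arm_command", "data": {"series": [[[0.004, 0, 0, 0, 0], [0.008, 0, 0, 0, 0], [0.01, 0, 0, 0, 0], [0.011, 0, 0, 0, 0]]]}}

```text
clock: 8.4
tool_pos: [0.5905, 0.0592, 0.2885]
eef_rot: [[-0.118, 0.993, 0.0], [0.993, 0.118, 0.0], [0.0, 0.0, -1.0]]
force: [0.2, -1.5, -0.7]
finger_gap: 0.0001
```

Emit:
{"op": "arm_command", "data": {"series": [[[0.001, 0, 0, 0, 0], [0.002, 0, 0, 0, 0], [0.002, 0, 0, 0, 0]]]}}

```text
clock: 8.65
tool_pos: [0.5904, 0.0595, 0.2885]
eef_rot: [[-0.117, 0.993, 0.0], [0.993, 0.117, -0.001], [-0.001, 0.0, -1.0]]
force: [0.4, -1.7, -0.5]
finger_gap: 0.0002
```

```bash
python3 - <<'E'
from h import *
import cv2
where()
im=imaging.read_camera('wrist'); cv2.imwrite('pics/wrist9.png',im)
a=cv2.resize(im[60:300,190:450],None,fx=2.5,fy=2.5,interpolation=cv2.INTER_CUBIC)
cv2.imwrite('pics/wrist9z.png',a)
E
```

```text
t 8.65 loc 0.0006921804855579372 0.02412181443606106 0.28852118756725353 F loc 0.14335208055517454 -1.7532283557838417 -0.5461318712546901
```

View pics/wrist9z.png

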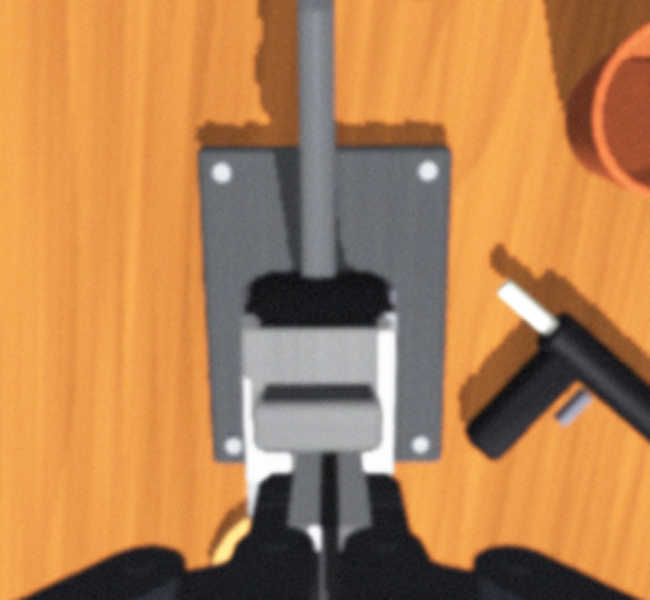

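Emit:
{"op": "arm_command", "data": {"series": [[[0.001, 0, 0, 0, 0], [0.002, 0, 0, 0, 0], [0.003, 0, 0, 0, 0], [0.003, 0, 0, 0, 0]]]}}

```text
clock: 9.03
tool_pos: [0.5904, 0.0597, 0.2885]
eef_rot: [[-0.116, 0.993, 0.0], [0.993, 0.116, -0.002], [-0.002, 0.0, -1.0]]
force: [0.8, -4.5, -0.1]
finger_gap: -0.0002
```

Emit:
{"op": "arm_command", "data": {"series": [[[0.001, 0, 0, 0, 0], [0.002, 0, 0, 0, 0], [0.003, 0, 0, 0, 0], [0.003, 0, 0, 0, 0]]]}}

```text
clock: 9.37
tool_pos: [0.5904, 0.0598, 0.2885]
eef_rot: [[-0.114, 0.993, 0.0], [0.993, 0.114, -0.004], [-0.004, -0.0, -1.0]]
force: [-0.6, -6.4, 1.1]
finger_gap: -0.0003
```

```bash
python3 - <<'E'
from h import *
where()
E
```

```text
t 9.3667 loc 0.0006658820434472836 0.024400310768907616 0.28847089981943425 F loc -1.352539690076976 -6.290539048664855 1.0573403847062393
```

Emit:
{"op": "arm_command", "data": {"series": [[[-0.01, 0, 0, 0, 0], [-0.03, 0, 0, 0, 0], [-0.05, -0.001, 0, 0, 0], [-0.056, -0.001, 0, 0, 0], [-0.056, -0.001, 0, 0, 0]]]}}

```text
clock: 9.78
tool_pos: [0.593, 0.0338, 0.2884]
eef_rot: [[-0.115, 0.993, -0.0], [0.993, 0.115, 0.0], [0.0, 0.0, -1.0]]
force: [-0.1, 0.0, 0.3]
finger_gap: 0.0002
```

```bash
python3 - <<'E'
from h import *
import cv2
where()
im=imaging.read_camera('wrist'); cv2.imwrite('pics/wrist10.png',im)
a=cv2.resize(im[60:300,190:450],None,fx=2.5,fy=2.5,interpolation=cv2.INTER_CUBIC)
cv2.imwrite('pics/wrist10z.png',a)
im=imaging.read_camera('scene'); cv2.imwrite('pics/scene10.png',im)
b=cv2.convertScaleAbs(cv2.resize(im[140:250,255:360],None,fx=5.4,fy=5.4,interpolation=cv2.INTER_CUBIC),alpha=1.6,beta=5)
cv2.imwrite('pics/scene10z.png',b)
E
```

```text
t 9.7833 loc 4.606955783719613e-05 -0.0017539449271479035 0.28840989205326034 F loc -0.1326629062827219 0.06166081756378357 0.28681908821606805
```

View pics/wrist10z.png

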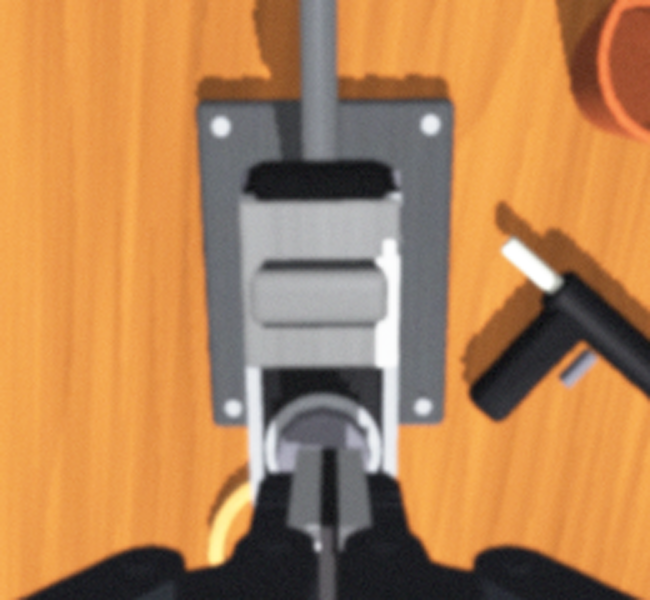

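View pics/scene10z.png

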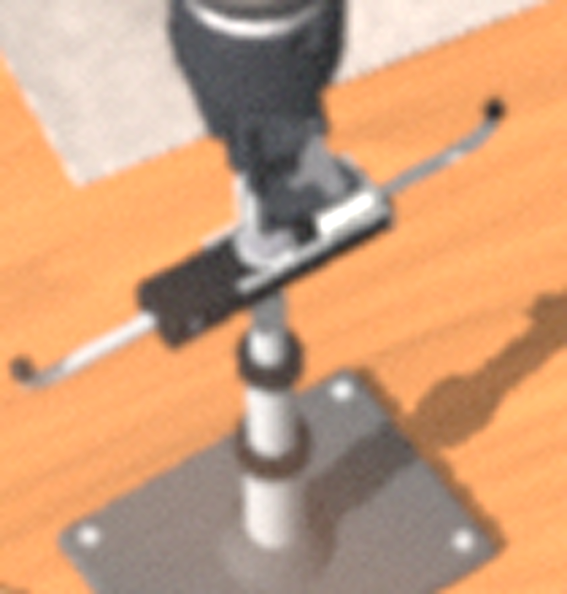

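Emit:
{"op": "arm_command", "data": {"series": [[[0.003, 0, 0.006, 0, 0], [0.003, 0, 0.012, 0, 0], [0.003, 0, 0.015, 0, 0], [0.003, 0, 0.017, 0, 0], [0.003, 0, 0.019, 0, 0], [0.003, 0, 0.019, 0, 0]]]}}

```text
clock: 10.38
tool_pos: [0.5924, 0.0367, 0.2787]
eef_rot: [[-0.118, 0.993, -0.001], [0.993, 0.118, -0.0], [-0.0, -0.001, -1.0]]
force: [-0.7, 0.1, -0.5]
finger_gap: 0.0002
```

Emit:
{"op": "arm_command", "data": {"series": [[[0, 0, 0.001, 0, 0], [0, 0, 0.002, 0, 0], [0, 0, 0.003, 0, 0], [0, 0, 0.004, 0, 0], [0, 0, 0.005, 0, 0], [0, 0, 0.005, 0, 0]]]}}

```text
clock: 10.88
tool_pos: [0.5926, 0.0366, 0.2766]
eef_rot: [[-0.118, 0.993, 0.0], [0.993, 0.118, -0.0], [-0.0, 0.0, -1.0]]
force: [0.0, 0.0, 1.6]
finger_gap: -0.0002
```

```bash
python3 - <<'E'
from h import *
import cv2
where()
im=imaging.read_camera('wrist'); cv2.imwrite('pics/wrist11.png',im)
a=cv2.resize(im[60:300,190:450],None,fx=2.5,fy=2.5,interpolation=cv2.INTER_CUBIC)
cv2.imwrite('pics/wrist11z.png',a)
E
```

```text
t 10.8833 loc 4.2905744009757276e-05 0.0010704306288517214 0.2766317775574501 F loc 0.01824625717123899 0.047780051106806054 1.5760180922325973
```

View pics/wrist11z.png

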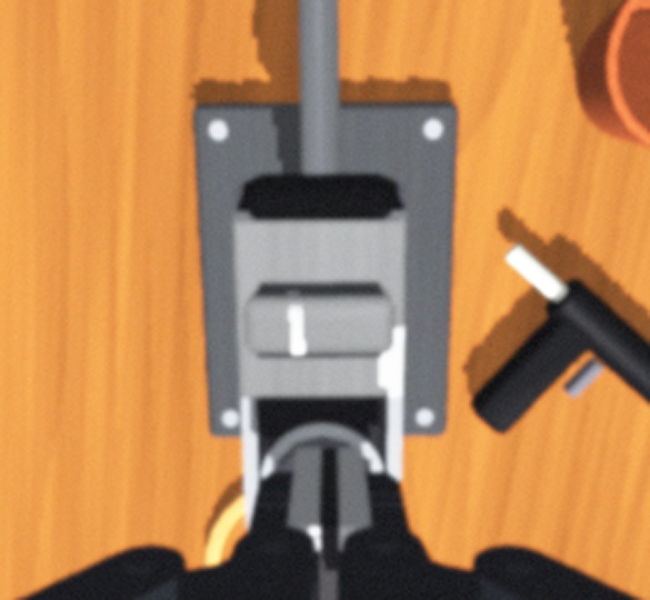

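Emit:
{"op": "arm_command", "data": {"series": [[[-0.001, 0, 0.001, 0, 0], [-0.001, 0, 0.002, 0, 0], [-0.001, 0, 0.003, 0, 0], [-0.001, 0, 0.004, 0, 0], [-0.001, 0, 0.005, 0, 0], [-0.001, 0, 0.006, 0, 0], [-0.001, 0, 0.006, 0, 0]]]}}

```text
clock: 11.52
tool_pos: [0.5927, 0.0365, 0.2737]
eef_rot: [[-0.118, 0.993, 0.0], [0.993, 0.118, 0.0], [0.0, 0.001, -1.0]]
force: [-0.8, 1.7, 3.5]
finger_gap: -0.0
```

Emit:
{"op": "arm_command", "data": {"series": [[[0, 0, 0.001, 0, 0], [0, 0, 0.002, 0, 0], [0, 0, 0.003, 0, 0], [0, 0, 0.004, 0, 0], [0, 0, 0.005, 0, 0], [0, 0, 0.006, 0, 0], [0, 0, 0.006, 0, 0]]]}}

```text
clock: 12.1
tool_pos: [0.5926, 0.0365, 0.2704]
eef_rot: [[-0.118, 0.993, 0.0], [0.993, 0.118, 0.0], [0.0, 0.0, -1.0]]
force: [-0.3, 1.6, 2.7]
finger_gap: -0.0001
```

```bash
python3 - <<'E'
from h import *
where()
E
```

```text
t 12.1 loc 5.7360618786343304e-05 0.0009565002987121682 0.27037182888284295 F loc -0.07836787722100243 1.6701633149488537 2.7074143704735603
```

Emit:
{"op": "arm_command", "data": {"series": [[[0, 0, 0.002, 0, 0], [0, 0, 0.004, 0, 0], [0, 0, 0.006, 0, 0], [0, 0, 0.008, 0, 0], [0, 0, 0.01, 0, 0], [0, 0, 0.012, 0, 0], [0, 0, 0.014, 0, 0], [0, 0, 0.016, 0, 0], [0, 0, 0.016, 0, 0]]]}}

```text
clock: 12.85
tool_pos: [0.5927, 0.0361, 0.2622]
eef_rot: [[-0.118, 0.993, -0.0], [0.993, 0.118, 0.0], [0.0, -0.0, -1.0]]
force: [-0.0, 2.5, 4.1]
finger_gap: 0.0
```

```bash
python3 - <<'E'
from h import *
import cv2
where()
im=imaging.read_camera('scene'); cv2.imwrite('pics/scene12.png',im)
b=cv2.imread('pics/scene10.png')
f=lambda im:cv2.convertScaleAbs(cv2.resize(im[160:260,265:345],None,fx=5,fy=5,interpolation=cv2.INTER_CUBIC),alpha=1.6,beta=5)
cv2.imwrite('pics/scene12z.png',np.hstack([f(b),f(im)])[:,:800])
E
```

```text
t 12.85 loc 2.7549743697475104e-05 0.0006322294117022261 0.2622313907340663 F loc 0.27957128855224794 2.450717581357024 4.0770630038804425
```

View pics/scene12z.png

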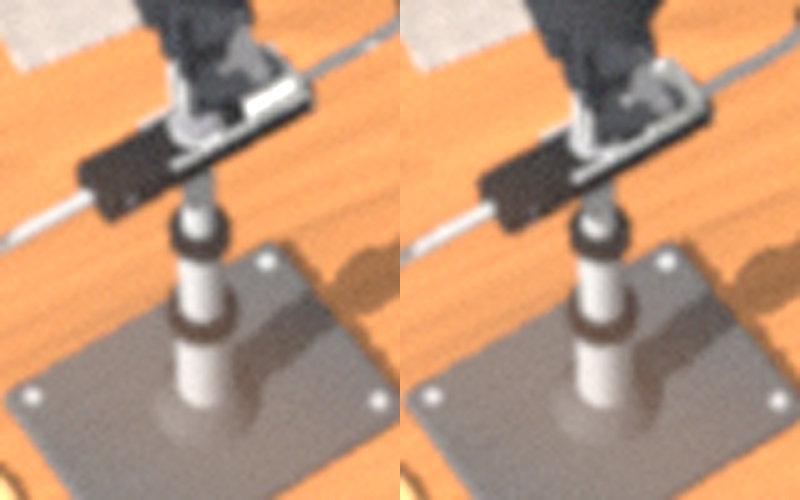

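Emit:
{"op": "arm_command", "data": {"series": [[[0.001, 0, 0.002, 0, 0], [0.001, 0, 0.004, 0, 0], [0.001, 0, 0.006, 0, 0], [0.001, 0, 0.008, 0, 0], [0.001, 0, 0.01, 0, 0], [0.001, 0, 0.012, 0, 0], [0.001, 0, 0.014, 0, 0], [0.001, 0, 0.016, 0, 0], [0.001, 0, 0.018, 0, 0], [0.001, 0, 0.02, 0, 0], [0.001, 0, 0.022, 0, 0], [0.001, 0, 0.024, 0, 0], [0.001, 0, 0.026, 0, 0], [0.001, 0, 0.028, 0, 0], [0.001, 0, 0.03, 0, 0], [0.001, 0, 0.032, 0, 0], [0.001, 0, 0.034, 0, 0], [0.001, 0, 0.036, 0, 0], [0.001, 0, 0.038, 0, 0], [0.001, 0, 0.04, 0, 0]]]}}

```text
clock: 14.57
tool_pos: [0.5926, 0.0363, 0.2424]
eef_rot: [[-0.117, 0.993, 0.0], [0.993, 0.117, -0.0], [-0.0, 0.0, -1.0]]
force: [0.2, -0.7, 3.5]
finger_gap: 0.0
```

Emit:
{"op": "arm_command", "data": {"series": [[[0, 0, 0.002, 0, 0], [0, 0, 0.004, 0, 0], [0, 0, 0.006, 0, 0], [0, 0, 0.008, 0, 0], [0, 0, 0.01, 0, 0], [0, 0, 0.012, 0, 0], [0, 0, 0.014, 0, 0], [0, 0, 0.016, 0, 0], [0, 0, 0.018, 0, 0], [0, 0, 0.02, 0, 0], [0, 0, 0.022, 0, 0], [0, 0, 0.024, 0, 0], [0, 0, 0.026, 0, 0], [0, 0, 0.028, 0, 0], [0, 0, 0.03, 0, 0], [0, 0, 0.032, 0, 0], [0, 0, 0.034, 0, 0], [0, 0, 0.036, 0, 0], [0, 0, 0.038, 0, 0], [0, 0, 0.04, 0, 0]]]}}

```text
clock: 16.23
tool_pos: [0.5926, 0.0364, 0.2224]
eef_rot: [[-0.118, 0.993, 0.0], [0.993, 0.118, -0.0], [-0.0, 0.0, -1.0]]
force: [1.9, -2.8, 3.1]
finger_gap: -0.0001
```

```bash
python3 - <<'E'
from h import *
import cv2
where()
im=imaging.read_camera('scene'); cv2.imwrite('pics/scene13.png',im)
b=cv2.imread('pics/scene10.png')
f=lambda im:cv2.convertScaleAbs(cv2.resize(im[160:260,265:345],None,fx=5,fy=5,interpolation=cv2.INTER_CUBIC),alpha=1.6,beta=5)
cv2.imwrite('pics/scene13z.png',np.hstack([f(b),f(im)])[:,:800])
E
```

```text
t 16.2333 loc -2.6448279311040587e-06 0.0008652288949789366 0.2223922491124741 F loc 1.5262899691664638 -2.959952679232753 3.113241786335836
```

View pics/scene13z.png

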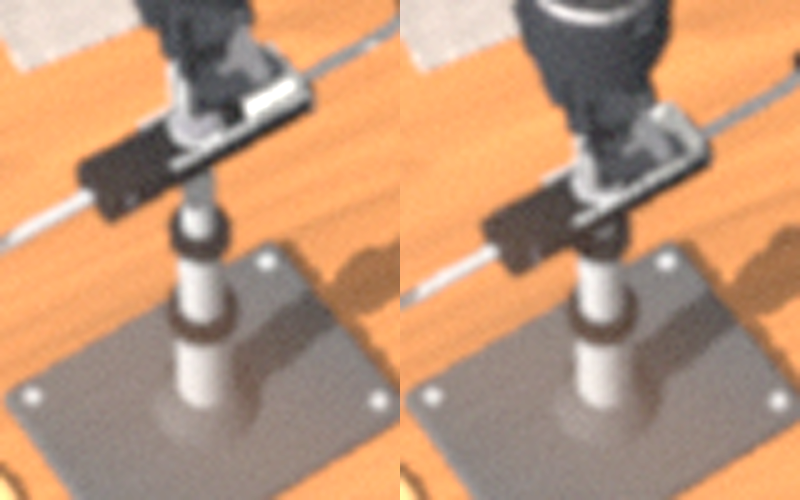

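Emit:
{"op": "arm_command", "data": {"series": [[[-0.001, 0.001, 0.002, 0, 0], [-0.001, 0.001, 0.004, 0, 0], [-0.001, 0.001, 0.006, 0, 0], [-0.001, 0.001, 0.008, 0, 0], [-0.001, 0.001, 0.01, 0, 0], [-0.001, 0.001, 0.012, 0, 0], [-0.001, 0.001, 0.014, 0, 0], [-0.001, 0.001, 0.016, 0, 0], [-0.001, 0.001, 0.018, 0, 0], [-0.001, 0.001, 0.02, 0, 0], [-0.001, 0.001, 0.022, 0, 0], [-0.001, 0.001, 0.024, 0, 0], [-0.001, 0.001, 0.026, 0, 0], [-0.001, 0.001, 0.028, 0, 0], [-0.001, 0.001, 0.03, 0, 0], [-0.001, 0.001, 0.032, 0, 0], [-0.001, 0.001, 0.034, 0, 0]]]}}

```text
clock: 17.7
tool_pos: [0.593, 0.0366, 0.2054]
eef_rot: [[-0.118, 0.993, -0.0], [0.993, 0.118, 0.0], [0.001, -0.0, -1.0]]
force: [-1.8, 0.4, 4.2]
finger_gap: -0.0
```

Emit:
{"op": "arm_command", "data": {"series": [[[0, 0, 0.002, 0, 0], [0, 0, 0.004, 0, 0], [0, 0, 0.006, 0, 0], [0, 0, 0.008, 0, 0], [0, 0, 0.01, 0, 0], [0, 0, 0.01, 0, 0]]]}}

```text
clock: 18.2
tool_pos: [0.5931, 0.0365, 0.2016]
eef_rot: [[-0.118, 0.993, 0.001], [0.993, 0.118, 0.0], [0.0, 0.001, -1.0]]
force: [-3.5, -0.7, 7.6]
finger_gap: 0.0002
```

```bash
python3 - <<'E'
from h import *
import cv2
where()
im=imaging.read_camera('scene'); cv2.imwrite('pics/scene14.png',im)
b=cv2.imread('pics/scene10.png')
f=lambda im:cv2.convertScaleAbs(cv2.resize(im[160:260,265:345],None,fx=5,fy=5,interpolation=cv2.INTER_CUBIC),alpha=1.6,beta=5)
cv2.imwrite('pics/scene14z.png',np.hstack([f(b),f(im)])[:,:800])
E
```

```text
t 18.2 loc 0.0004959441181210008 0.0009908299597851085 0.20157179517813978 F loc -3.6009717806844304 -0.26248873093530767 7.584504179597512
```

View pics/scene14z.png

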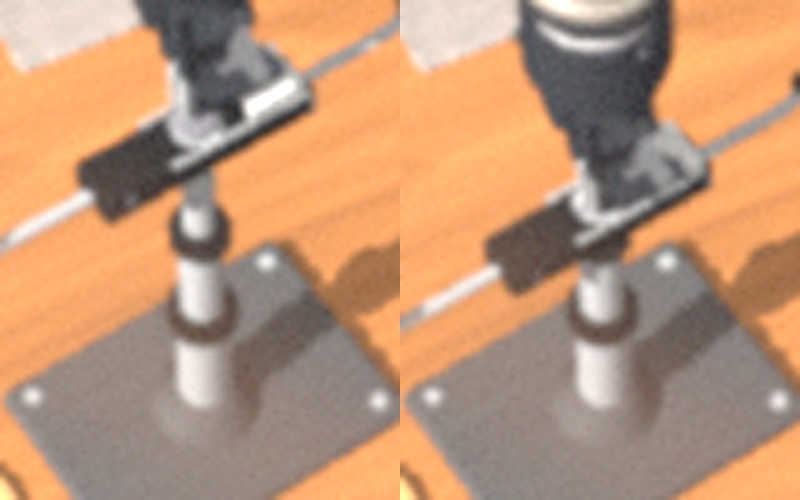

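Emit:
{"op": "arm_command", "data": {"series": [[[0, -0.001, 0.002, 0, 0], [0, -0.001, 0.004, 0, 0], [0, -0.001, 0.006, 0, 0], [0, -0.001, 0.008, 0, 0], [0, -0.001, 0.01, 0, 0], [0, -0.001, 0.012, 0, 0], [0, -0.001, 0.014, 0, 0], [0, -0.001, 0.016, 0, 0], [0, -0.001, 0.018, 0, 0], [0, -0.001, 0.02, 0, 0], [0, -0.001, 0.022, 0, 0], [0, -0.001, 0.024, 0, 0], [0, -0.001, 0.026, 0, 0], [0, -0.001, 0.028, 0, 0], [0, -0.001, 0.03, 0, 0], [0, -0.001, 0.032, 0, 0], [0, -0.001, 0.034, 0, 0], [0, -0.001, 0.036, 0, 0], [0, -0.001, 0.038, 0, 0], [0, -0.001, 0.04, 0, 0]]]}}

```text
clock: 19.92
tool_pos: [0.5931, 0.0365, 0.1823]
eef_rot: [[-0.118, 0.993, 0.002], [0.993, 0.118, 0.0], [-0.0, 0.002, -1.0]]
force: [-4.1, 0.0, 11.0]
finger_gap: -0.0001
```

```bash
python3 - <<'E'
from h import *
import cv2
where()
im=imaging.read_camera('scene'); cv2.imwrite('pics/scene15.png',im)
b=cv2.imread('pics/scene10.png')
f=lambda im:cv2.convertScaleAbs(cv2.resize(im[160:260,265:345],None,fx=5,fy=5,interpolation=cv2.INTER_CUBIC),alpha=1.6,beta=5)
cv2.imwrite('pics/scene15z.png',np.hstack([f(b),f(im)])[:,:800])
E
```

```text
t 19.9167 loc 0.0005644109389119401 0.0009576861009034916 0.182339621844697 F loc -4.0817418760440205 0.5271541002361283 10.99884824306435
```

View pics/scene15z.png

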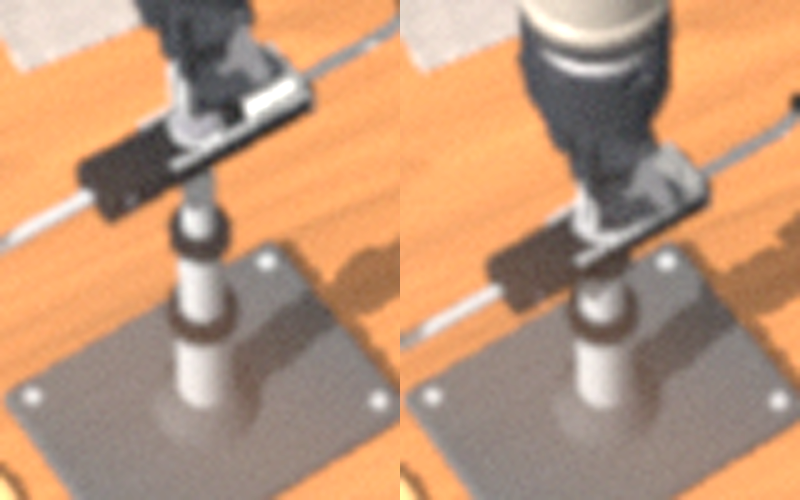

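Emit:
{"op": "arm_command", "data": {"series": [[[0, -0.002, 0.002, 0, 0], [0, -0.002, 0.004, 0, 0], [0, -0.002, 0.006, 0, 0], [0, -0.002, 0.008, 0, 0], [0, -0.002, 0.01, 0, 0], [0, -0.002, 0.012, 0, 0], [0, -0.002, 0.014, 0, 0], [0, -0.002, 0.016, 0, 0], [0, -0.002, 0.018, 0, 0], [0, -0.002, 0.02, 0, 0], [0, -0.002, 0.022, 0, 0], [0, -0.002, 0.024, 0, 0], [0, -0.002, 0.026, 0, 0], [0, -0.002, 0.028, 0, 0], [0, -0.002, 0.03, 0, 0], [0, -0.002, 0.032, 0, 0], [0, -0.002, 0.034, 0, 0], [0, -0.002, 0.036, 0, 0], [0, -0.002, 0.038, 0, 0], [0, -0.002, 0.04, 0, 0]]]}}

```text
clock: 21.63
tool_pos: [0.5931, 0.0365, 0.1626]
eef_rot: [[-0.118, 0.993, 0.004], [0.993, 0.118, 0.001], [0.0, 0.004, -1.0]]
force: [-3.0, 0.3, 9.7]
finger_gap: 0.0002
```

Emit:
{"op": "arm_command", "data": {"series": [[[0, 0, 0.002, 0, 0], [0, 0, 0.004, 0, 0], [0, 0, 0.006, 0, 0], [0, 0, 0.008, 0, 0], [0, 0, 0.01, 0, 0], [0, 0, 0.012, 0, 0], [0, 0, 0.014, 0, 0], [0, 0, 0.016, 0, 0], [0, 0, 0.018, 0, 0], [0, 0, 0.02, 0, 0], [0, 0, 0.022, 0, 0], [0, 0, 0.024, 0, 0], [0, 0, 0.026, 0, 0], [0, 0, 0.028, 0, 0]]]}}

```text
clock: 22.8
tool_pos: [0.5932, 0.0365, 0.1486]
eef_rot: [[-0.118, 0.993, 0.004], [0.993, 0.118, 0.001], [0.0, 0.004, -1.0]]
force: [-3.3, -0.0, 10.1]
finger_gap: -0.0003
```

```bash
python3 - <<'E'
from h import *
where()
E
```

```text
t 22.8 loc 0.0006001023253304043 0.0009758610195003992 0.14858842095812175 F loc -3.2839142125717333 0.3882636221535029 10.133315927891145
```

Constant 10 N, so the lower tube is sliding. About 9 mm should remain. I'll approach the stop more gently.

Emit:
{"op": "arm_command", "data": {"series": [[[0, -0.001, 0.002, 0, 0], [0, -0.001, 0.004, 0, 0], [0, -0.001, 0.006, 0, 0], [0, -0.001, 0.008, 0, 0], [0, -0.001, 0.01, 0, 0], [0, -0.001, 0.012, 0, 0], [0, -0.001, 0.013, 0, 0], [0, -0.001, 0.014, 0, 0], [0, -0.001, 0.014, 0, 0]]]}}

```text
clock: 23.55
tool_pos: [0.5931, 0.0365, 0.1416]
eef_rot: [[-0.118, 0.993, 0.005], [0.993, 0.118, 0.001], [0.0, 0.005, -1.0]]
force: [-2.1, -0.9, 9.2]
finger_gap: 0.0002
```

Emit:
{"op": "arm_command", "data": {"series": [[[0, 0, 0.001, 0, 0], [0, 0, 0.002, 0, 0], [0, 0, 0.003, 0, 0], [0, 0, 0.004, 0, 0], [0, 0, 0.004, 0, 0]]]}}

```text
clock: 23.97
tool_pos: [0.5931, 0.0365, 0.1396]
eef_rot: [[-0.118, 0.993, 0.005], [0.993, 0.118, 0.001], [0.0, 0.005, -1.0]]
force: [-2.1, -0.7, 9.9]
finger_gap: 0.0
```

Emit:
{"op": "arm_command", "data": {"series": [[[0, 0, 0.001, 0, 0], [0, 0, 0.002, 0, 0], [0, 0, 0.003, 0, 0], [0, 0, 0.004, 0, 0], [0, 0, 0.004, 0, 0]]]}}

```text
clock: 24.38
tool_pos: [0.5931, 0.0366, 0.1376]
eef_rot: [[-0.118, 0.993, 0.005], [0.993, 0.118, 0.001], [0.0, 0.005, -1.0]]
force: [-2.1, 0.5, 9.9]
finger_gap: 0.0002
```

Emit:
{"op": "arm_command", "data": {"series": [[[0, 0, 0.001, 0, 0], [0, 0, 0.002, 0, 0], [0, 0, 0.003, 0, 0], [0, 0, 0.003, 0, 0]]]}}

```text
clock: 24.72
tool_pos: [0.5931, 0.0365, 0.1362]
eef_rot: [[-0.118, 0.993, 0.005], [0.993, 0.118, 0.001], [0.0, 0.005, -1.0]]
force: [-1.7, -0.1, 10.9]
finger_gap: 0.0001
```

Emit:
{"op": "arm_command", "data": {"series": [[[0, 0, 0.001, 0, 0], [0, 0, 0.002, 0, 0], [0, 0, 0.003, 0, 0], [0, 0, 0.004, 0, 0], [0, 0, 0.004, 0, 0]]]}}

```text
clock: 25.13
tool_pos: [0.5933, 0.0365, 0.1359]
eef_rot: [[-0.118, 0.993, 0.006], [0.993, 0.118, 0.0], [-0.0, 0.006, -1.0]]
force: [-4.5, 0.2, 16.4]
finger_gap: -0.0003
```

```bash
python3 - <<'E'
from h import *
import cv2
where()
im=imaging.read_camera('scene'); cv2.imwrite('pics/scene16.png',im)
b=cv2.imread('pics/scene15.png')
f=lambda im:cv2.convertScaleAbs(cv2.resize(im[160:260,265:345],None,fx=5,fy=5,interpolation=cv2.INTER_CUBIC),alpha=1.6,beta=5)
cv2.imwrite('pics/scene16z.png',np.hstack([f(b),f(im)])[:,:800])
E
```

```text
t 25.1333 loc 0.0006772818743137092 0.0009722098600466927 0.13592451794499716 F loc -4.452362899027674 0.700084180087124 16.3613503725397
```

View pics/scene16z.png

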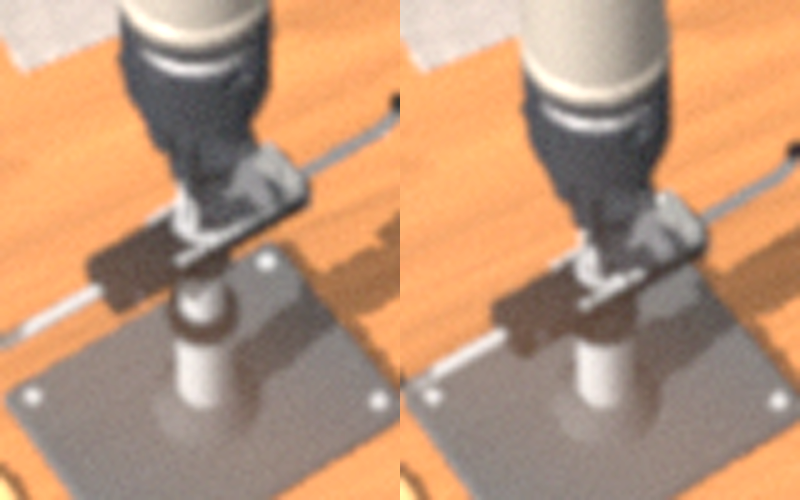

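Emit:
{"op": "arm_command", "data": {"series": [[[0, -0.002, 0.001, 0, 0], [0, -0.002, 0.002, 0, 0], [0, -0.002, 0.003, 0, 0], [0, -0.002, 0.004, 0, 0], [0, -0.002, 0.004, 0, 0]]]}}

```text
clock: 25.6
tool_pos: [0.5934, 0.0366, 0.1357]
eef_rot: [[-0.118, 0.993, 0.009], [0.993, 0.118, 0.0], [-0.001, 0.009, -1.0]]
force: [-5.0, -1.0, 21.9]
finger_gap: -0.0003
```

Emit:
{"op": "arm_command", "data": {"series": [[[0, -0.004, -0.002, 0, 0], [0, -0.004, -0.005, 0, 0], [0, -0.004, -0.01, 0, 0], [0, -0.004, -0.015, 0, 0], [0, -0.004, -0.02, 0, 0], [0, -0.004, -0.03, 0, 0], [0, -0.004, -0.06, 0, 0], [0, -0.004, -0.12, 0, 0], [0, -0.004, -0.19, 0, 0], [0, -0.004, -0.26, 0, 0], [0, -0.004, -0.33, 0, 0], [0, -0.004, -0.36, 0, 0]]]}}

```text
clock: 26.6
tool_pos: [0.5888, 0.0357, 0.3141]
eef_rot: [[-0.117, 0.993, 0.004], [0.993, 0.117, 0.0], [-0.0, 0.004, -1.0]]
force: [-0.2, 0.8, 1.1]
finger_gap: -0.0001
```

Emit:
{"op": "arm_command", "data": {"series": [[[-0.07, 0, 0, 0, 0], [-0.14, 0, 0, 0, 0], [-0.21, 0, 0, 0, 0], [-0.28, 0, 0, 0, 0], [-0.35, 0, 0, 0, 0], [-0.42, 0, 0, 0, 0], [-0.48, 0, 0, 0, 0], [-0.48, 0, 0, 0, 0]]]}}

```text
clock: 27.27
tool_pos: [0.614, -0.2134, 0.3067]
eef_rot: [[-0.104, 0.995, -0.007], [0.995, 0.104, -0.006], [-0.005, -0.007, -1.0]]
force: [-1.6, -1.5, -0.7]
finger_gap: 0.0001
```

```bash
python3 - <<'E'
from h import *
import cv2
where()
S=imaging.read_camera('scene'); cv2.imwrite('pics/scene17.png',S)
T=imaging.read_camera('top'); cv2.imwrite('pics/top17.png',T)
cv2.imwrite('pics/scene17z.png',cv2.resize(S[150:300,230:400],None,fx=4,fy=4,interpolation=cv2.INTER_CUBIC))
cv2.imwrite('pics/top17z.png',cv2.resize(T[130:270,220:440],None,fx=3.6,fy=3.6,interpolation=cv2.INTER_CUBIC))
E
```

```text
t 27.2667 loc -0.009167710444984522 -0.24964658090454947 0.3066941859287465 F loc -1.786532299808016 -1.3182345838105394 -0.7381773720346613
```

View pics/scene17z.png

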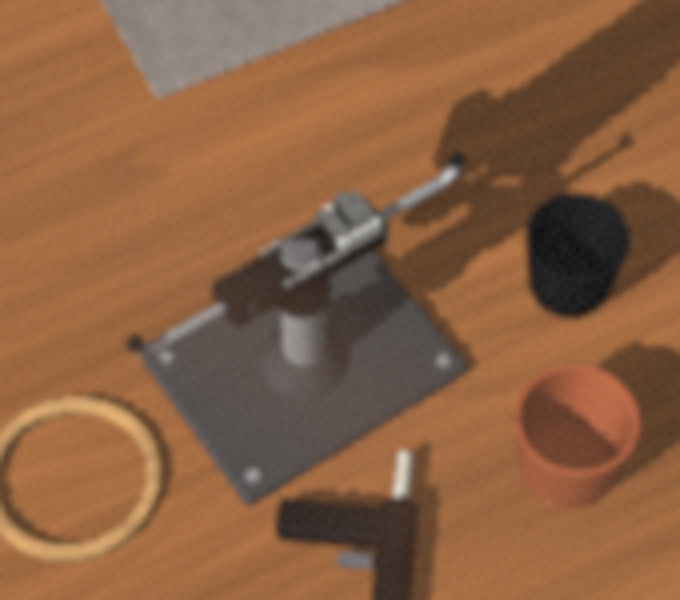

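View pics/top17z.png

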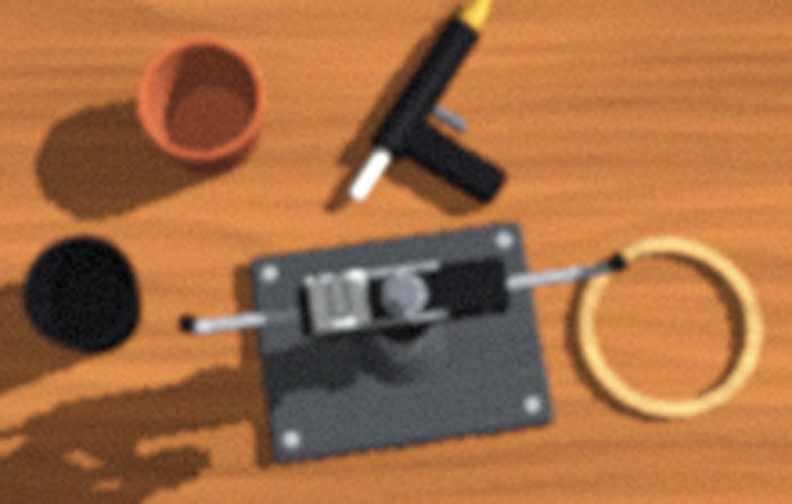

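```bash
python3 - <<'E'
from h import *
import cv2
T=cam('top');S=cam('scene')
zt=lambda u,v:(220+(u+.5)/3.6-.5,130+(v+.5)/3.6-.5)
zs=lambda u,v:(230+(u+.5)/4-.5,150+(v+.5)/4-.5)
a,ea=tri(T,zt(187,324),S,zs(457,160)); b,eb=tri(T,zt(618,262),S,zs(136,344))
print(a,ea,b,eb,(a+b)/2)
print('button',tri(T,zt(404,292),S,zs(299,248)))
print('studs',[onz(T,zt(*p),.016) for p in [(291,439),(533,404)]],[onz(S,zs(*p),.016) for p in [(166,357),(443,360),(252,475)]])
a=cv2.imread('pics/scene0.png');b=cv2.imread('pics/scene17.png')
g=lambda i:cv2.cvtColor(i,cv2.COLOR_BGR2GRAY).astype(np.float32)
for n,(r0,r1,c0,c1) in dict(plate=(240,275,270,335),clay=(238,275,355,392),plant=(198,230,360,388),hoop=(245,292,222,275),glue=(268,325,296,340)).items():
    print(n,cv2.phaseCorrelate(g(a)[r0:r1,c0:c1],g(b)[r0:r1,c0:c1]))
E
```

```text
[0.5745 0.1682 0.1656] 0.0002104861636723536 [ 0.608 -0.096  0.166] 0.0008525325458240729 [0.5912 0.0361 0.1658]
button (array([0.5911, 0.0352, 0.168 ]), np.float64(0.0007537588376804588))
studs [array([0.5206, 0.113 , 0.016 ]), array([ 0.5418, -0.0564,  0.016 ])] [array([ 0.5445, -0.0564,  0.016 ]), array([0.6419, 0.1271, 0.016 ]), array([ 0.6622, -0.0418,  0.016 ])]
plate ((-0.07404834399849136, 0.06490795698479701), 1.0078530767817555)
clay ((-0.0015125684833527941, -0.04703832845075695), 1.0511836624145507)
plant ((-0.011287346291327438, -0.04980866263310446), 1.014555453757445)
hoop ((0.04902670984409241, -0.08869442174329123), 0.9959347581053958)
glue ((0.5135566762381636, -0.04187525923131119), 1.000109417880023)
```

```bash
python3 - <<'E'
from rig import ctrl
print(ctrl.sign_off())
E
```

```text
the job is handed in; nothing more can be done
None
```

The stand is collapsed and I handed the job in at about 27.4 s of the 45 s allowed. I don't have a verdict, since sign-off reports none.

**What I did**
- **Hood:** I pushed the hood aside by its ridge with the closed fingers, about 40 mm, until it hit its stop. The force rose from 1.5 N to 6 N there.
- **Upper tube:** I pressed the button and kept it down. The upper tube went fully home first, at about 4 N, and the scene view showed the lower collar still at this stage.
- **Lower tube:** It then followed at a steady 10 N until the collars met. I pressed to 22 N to seat it, then lifted straight off and moved the arm clear.

**Last checks**
- **Height:** The button top measured 0.168 m, against 0.170 m expected for fully home. That is within the 2 mm calibration.
- **Stand and hood:** The plate studs are within about 1 mm of where they started, and the hood is still aside.
- **Other objects:** The plant pot, clay pot and hoop show no movement. The glue gun patch showed a shift of about 0.5 px. I put that down to the changed shadows there, since the arm never went near it, but I did not check further.

**What failed or disagreed**
- **First push missed:** My first push on the hood passed over the ridge without touching. When shut, the fingers end about 26 mm short of the reported TCP, so I repeated it lower.
- **Handle height:** My camera estimate of the starting handle height (0.295 m) was about 4 mm below what the travel to the stop implies. It did not affect the result.

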